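# Rehang the plancha's spatter guard

## Task

I am moving over to the other hot plate: pinch the two sprung hinge pins of the steel spatter guard together, lift it out of the frame it hangs in, and hang it in the empty frame beside it. Do not force it against either frame: lower it until you feel it settle in its seats, and only then let go, so that it does not drop and both pins spring fully home and the guard hangs straight and still; leave everything else on the counter where it is.

Things in the scene. Friction and masses are not known exactly. Their poses are not given: they have to be found in the camera images.
- guard: spatter guard, loose, stainless, 0.34 to 0.52 kg: panel 150 mm wide, 136 high, 3 thick, hanging below a round hinge barrel 16 mm thick, 180 long. Same both ways round, balanced about its middle. Origin: middle of the barrel, on the hinge line; y along the barrel, z up, x square to the panel; lower edge 148 mm below. Seated, the barrel can turn, so the panel can swing
- pinch (a point): midway between the guard's two upright finger tabs, 30 mm straight above its origin. Tabs: one per pin, 18 mm wide (x), 6 thick (y), tops 42 mm above the hinge line; the barrel's top is 8 mm above it. Tabs' outer faces are 58 mm apart with the pins out, 34 mm when pinched fully together. Springs push each tab outward with about 5 N (out) to 10 N (in)
- pin_l (a joint): sprung hinge pin at the guard's +y end, 7 mm thick, moved by the tab on that side: 0 = fully out (reaches 12 mm past the barrel's end), 0.012 = fully drawn in, flush with the barrel's end; in m
- pin_r (a joint): the same at the guard's -y end: 0 = fully out, 0.012 = fully drawn in; in m. A hard, fast pinch shoves the guard into its seats (over 35 N on its frame is forcing it); a grip of 20 to 25 N is enough
- frame_home: frame holding the guard at the start, fixed: steel foot 90 x 252 mm, 8 thick, two square posts 198 mm high at 112 mm either side of the middle, each with an ear. Origin: underside of the foot, midway between the posts; y from post to post, z up; at yaw 0 the robot is on the -x side. Seated: hinge line 190 mm above the origin.
- frame_empty: the empty frame, left or right of the other; same build, origin and axes, and also fixed, but its ears are clamped to the posts by hand screws, as a level pair: its hinge line may lie anywhere from 180 to 200 mm above the origin, so its height must be felt for. Stiff: pressing the guard a few mm past its seats forces it (over 30 N); letting it fall a few mm drops it
- empty_ears (a point): middle of the empty frame's hinge line as drawn, 190 mm above its origin (see there). Each ear: a U saddle, open on top, flared, for the barrel's end (19 mm wide, 80 to 91 mm from the middle); outside it an eye plate (inner face 93 mm from the middle, eye 12 x 10 mm) for the pin, lip bent out as lead-in. Ears reach 27 mm above the hinge line. Pins can spring out only with the barrel seated
- ramekin: bystander: round glass ramekin, 68 mm across, 42 mm high, standing between the plancha and the frames; origin under its centre
- muddler: bystander: wooden muddler lying on the worktop, 200 mm long, up to 38 mm thick; origin under its middle, x along it
- oil: bystander: green glass oil bottle, 60 mm across, 190 mm high, standing; origin under its centre
- pepper_mill: bystander: turned dark wood pepper mill, 54 mm across, 157 mm high, standing; origin under its centre
- salt_bowl: bystander: white ceramic bowl, 90 mm across, 38 mm high; origin under its centre
- spatula: bystander: spatula lying on the plancha, 280 mm long, 65 wide, 20 high; origin under it, x along it
- brush: bystander: basting brush lying on the worktop, 200 mm long, 42 wide, 20 high; origin under it, x along it
Things that resemble listed ones, but are neither listed nor needed, are in the scene too. Of the things that look like the guard, the larger one is meant.

How it is judged:
On the way, in this order (a step that is already met when the one before it is completed fails the run):
1. both hinge pins are drawn in (10 mm or more) while the guard still lies in the frame it started in (value of joint each of pin_l, pin_r above 0.01 m and z of guard in the frame of frame_home below 0.198 m and horizontal distance between guard and frame_home below 0.01 m), for 0.1 s.
2. the guard is lifted clear of the ears of its frame (25 mm or more) (z of guard in the frame of frame_home above 0.215 m), for 0.1 s.
At the end, for the whole second after the job is handed in: the guard hangs in the frame that was empty, its barrel down in both saddles (within 6 mm of the middle in x and y, hinge line 175 to 205 mm above the frame's origin), both pins sprung out through their eyes (within 3 mm of fully out), hanging straight (within 0.15 rad) and still, released (x of guard in the frame of frame_empty between -0.006 and 0.006 m and y of guard in the frame of frame_empty between -0.006 and 0.006 m and z of guard in the frame of frame_empty between 0.175 and 0.205 m and value of joint each of pin_l, pin_r below 0.003 m and angle between guard's own z axis and vertical below 0.15 rad and angle between the y axis of guard and the y axis of frame_empty, either way round below 0.06 rad and linear speed of guard below 0.03 m/s and angular speed of guard below 0.4 rad/s); the robot touches nothing.
It fails at once if the guard or its pins wrench at the frame it started in (over 35 N) (contact force between guard and frame_home above 35 N).
It fails at once if the guard is forced or dropped into the other frame (over 30 N) (contact force between guard and frame_empty above 30 N).
It fails at once if the guard is let fall (moving faster than 0.15 m/s with no finger on it) (contact force between guard and the fingers below 0.3 N and linear speed of guard above 0.15 m/s).
It fails at once if a bystander is moved by more than 30 mm (distance of any of ramekin, muddler, oil, pepper_mill, salt_bowl, spatula, brush from where it was at the start of the episode above 0.03 m).
It also fails if it takes over 54 s, if anything falls off the work surface, if the arm or the gripper's body presses on something with over 40 N, if the wrist force passes 120 N, or if a joint passes its speed limit or range.

## Robot

A 6-joint arm with a two-finger parallel gripper is mounted at the origin on the work surface. World frame = base frame: x ahead of the robot, y to its left, z up, the work surface at z = 0. Lengths are in m, angles in rad, forces in N, time in s.
With the tool pointing down it reaches from about 0.35 to 0.85 m from the base axis. Payload 8.1 kg.
Tool frame: the origin (TCP) lies between the finger pads; the fingertips stand 14 mm ahead of it and the grasp point (between the pads) lies 5 mm behind it (robot.tcp_to_tips is the z of the fingertips in the tool frame, in m); z points along the fingers, y is the line along which they close (so a half turn about z gives the same grasp; the last joint's range is limited). The gripper opens to 93 mm and grips with 3 to 60 N. Pads are 15 mm wide; open, the fingers measure 128 mm over their backs; the gripper's body (75 mm by 188 mm) begins 65 mm behind the grasp point.
Start: joints at [-1.415, 0.13, 1.488, -0, 1.523, -0.085], TCP at [0.143, -0.583, 0.233] pointing down, gripper open.
Joint ranges: [-2.96, 2.96], [-0.89, 2.26], [0.02, 2.5], [-1.34, 4.48], [0, 2.73], [-2.66, 2.66]. Speed limits (rad/s): [2.39, 2.39, 2.79, 3.14, 3.14, 3.14].

## Interface

Orientations are given as a rotation vector (axis times angle).
In Python, from plant import sensors, read_camera, robot gives the robot as it stands.
- The arm moves only by the shell command python3 -m inch 'ROWS' [FORCE]. ROWS is one flat JSON list of numbers that holds 1 to 20 rows one after another, with no inner brackets; each row has 5 numbers: the finger opening in m, then dx, dy, dz in m, then a turn about the tool's z in rad; each row shifts and turns the commanded pose from where the row before left it, along the tool's axes as they then stand; what a row does not reach is not made up. A row lasts 1/10 s, in which the tool goes at most 0.05 m and 0.15 rad, less where a joint would pass 70% of its speed; a pose out of reach is approached as far as the arm can. The fingers move at their own pace and stop on an object; FORCE is the grip in N (left out, the last holds). Time passes only in rows, so rows that do not move let the fingers close. It prints the time, the measured TCP pose, the force, the opening and the grip force at its end. Input that does not fit is refused with a message, and nothing moves.
- sensors.read_state(): the state, without advancing time (a new reading comes with each control period).
- read_camera(name): name is "scene" or "top"; returns a dict with "image" (420x560x3 uint8, red, green, blue), "depth" (420x560 float32, m along the optical axis (not along the pixel's ray), 0 where there is no reading), "fx", "fy", "cx", "cy" (pixels), "dist" ([k1, k2, p1, p2, k3] as OpenCV has them; the pictures are not rectified), "R" (3x3) and "t" (3): a world point X has camera coordinates R X + t. Camera axes: x right, y down, z forward; pixel columns grow to the right and rows downward; lengths in m; the calibration is good to about 2 mm. A picture is of the moment at which its call begins.
- robot.close_job(): hands the job in; it is judged then, once.
The state is a dict: "t": time; "q": joint angles; "dq": joint speeds; "joint_torque": joint torques, N m; "tool_pos": TCP position; "orientation": TCP orientation; "force": force on the tool from outside, world axes, zero at the start; "wrist_torque": the same for the moment, N m; "opening": finger opening in m; "gripper_force": force on a finger pad.
Only numpy, scipy, OpenCV 4.12 (cv2) and the standard library are available. Lean on these libraries where they do the work, as an engineer would, in place of code of your own. Each camera call takes 0.05 s, during which the arm holds its last target. There are 200 camera calls.

## Working session

There is one attempt and no reset: what is moved stays moved. The work goes in short steps, Python scripts to look and compute and a shell command to move; the robot and the scene stay as the last step left them, time stands still between calls to the robot, and variables do not carry over. Pictures are saved under pics/ and viewed, at most 10 in all, crops included, and the job is handed in when it is done.

```bash
ls; mkdir -p pics
cat > h.py <<'E'
import numpy as np, cv2
from plant import sensors, read_camera, robot
def grab(n,f=None):
    c=read_camera(n)
    if f: cv2.imwrite('pics/'+f,c['image'][:,:,::-1])
    return c
def K(c): return np.array([[c['fx'],0,c['cx']],[0,c['fy'],c['cy']],[0,0,1.]])
def cloud(c):
    v,u=np.mgrid[:420,:560]
    p=cv2.undistortPoints(np.stack([u.ravel(),v.ravel()],1).astype(np.float64)[:,None],K(c),np.array(c['dist']))[:,0]
    d=c['depth'].ravel().astype(float)
    X=np.c_[p*d[:,None],d]
    W=(X-c['t'])@np.array(c['R'])
    W[d==0]=np.nan
    return W.reshape(420,560,3)
E
python3 - <<'E'
from h import *
for n in('scene','top'):
    c=grab(n,n+'0.png'); np.savez(n+'0.npz',**c); print(n,-np.array(c['R']).T@c['t'],c['fx'],np.round(c['R'],2).tolist())
print(sensors.read_state())
E
```

```text
pics
scene [ 1.60139856 -0.4810291   1.14808302] 489.08715689481215 [[0.42, 0.91, 0.0], [0.6, -0.28, -0.75], [-0.68, 0.32, -0.66]]
top [ 0.40820702 -0.01912854  1.1828744 ] 393.9229528333577 [[0.0, -1.0, -0.0], [-0.99, -0.0, -0.15], [0.15, 0.0, -0.99]]
{'t': 0.1, 'q': array([-1.41541725e+00,  1.31095540e-01,  1.48916990e+00, -3.60859375e-05,
        1.52299934e+00, -8.53927542e-02]), 'dq': array([-0.00018065, -0.00063787, -0.00252168, -0.00054854, -0.00116449,
       -0.00019993]), 'joint_torque': array([ 4.76992609e-04, -5.61341500e+01, -4.93094909e+01,  7.70650199e-02,
        2.91880203e-02, -4.37589779e-05]), 'tool_pos': array([ 0.14300798, -0.58220075,  0.23168668]), 'orientation': array([-3.11719685e+00, -3.77092826e-01,  1.48396616e-04]), 'force': array([-0.7760613 ,  0.1204313 ,  0.38454765]), 'wrist_torque': array([0.00338373, 0.03042505, 0.00985936]), 'gripper_force': 0.0, 'opening': 0.09326225433480771}
```

View pics/scene0.png

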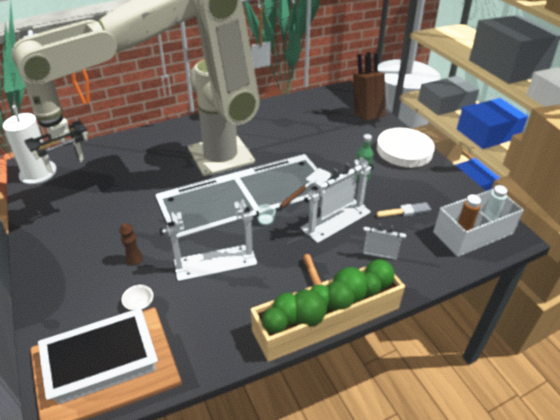

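View pics/top0.png

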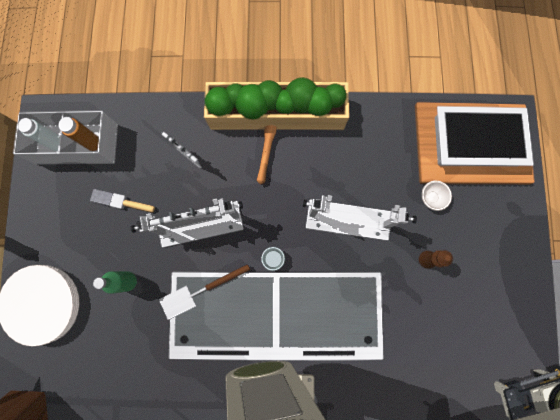

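The full guard hangs in the left frame (top ≈(192,216)). The empty frame is at top ≈(350,212), and the small look-alike is at (182,147). Next I measure both frames from the depth clouds.

Run:
```python
from h import *
for n in('top','scene'):
    c=dict(np.load(n+'0.npz')); W=cloud(c); P=W.reshape(-1,3)
    print(n)
    for nm,(x0,x1,y0,y1) in dict(home=(.42,.72,.05,.42),empty=(.42,.72,-.38,-.05)).items():
        m=(P[:,0]>x0)&(P[:,0]<x1)&(P[:,1]>y0)&(P[:,1]<y1)
        for z0,z1 in((.004,.014),(.14,.185),(.185,.203),(.203,.26)):
            q=P[m&(P[:,2]>z0)&(P[:,2]<z1)]
            if len(q)<5: print(nm,z0,len(q));continue
            r=cv2.minAreaRect(q[:,:2].astype(np.float32)*1000)
            print(nm,z0,len(q),q.mean(0).round(3),'rect',np.round(r[0],1),np.round(r[1],1),round(r[2],1),'zmax',q[:,2].max().round(4))
c=dict(np.load('top0.npz'))
a=cv2.resize(c['image'][180:255,120:250],None,fx=6,fy=6,interpolation=cv2.INTER_CUBIC)
cv2.imwrite('pics/home.png',a[:,:,::-1])
a=cv2.resize(c['image'][180:255,295:425],None,fx=6,fy=6,interpolation=cv2.INTER_CUBIC)
cv2.imwrite('pics/empty.png',a[:,:,::-1])
```

```text
top
home 0.004 1535 [0.534 0.23  0.008] rect [571.  234.4] [297.8 369.6] 0.3 zmax 0.014
home 0.14 238 [0.543 0.214 0.169] rect [543.3 231.2] [ 36.3 294.8] 12.8 zmax 0.185
home 0.185 582 [0.543 0.23  0.197] rect [543.6 231.4] [ 36.7 244. ] 12.7 zmax 0.2029
home 0.203 283 [0.54  0.245 0.214] rect [542.9 233.9] [ 44.6 218.8] 13.0 zmax 0.2346
empty 0.004 2092 [ 0.552 -0.223  0.008] rect [ 570.2 -211.4] [298.5 328.4] 1.3 zmax 0.0139
empty 0.14 138 [ 0.553 -0.215  0.179] rect [ 555.2 -217.4] [295.9  32.2] 81.7 zmax 0.1849
empty 0.185 237 [ 0.558 -0.206  0.193] rect [ 557.4 -218.1] [291.4  36.5] 81.4 zmax 0.203
empty 0.203 266 [ 0.556 -0.23   0.215] rect [ 558.4 -209.9] [225.3  43.9] 81.4 zmax 0.2266
scene
home 0.004 776 [0.562 0.23  0.007] rect [594.2 226.9] [378.5 278.8] 73.0 zmax 0.014
home 0.14 556 [0.553 0.219 0.164] rect [552.4 231.3] [ 36.8 299.3] 10.7 zmax 0.1849
home 0.185 348 [0.551 0.222 0.194] rect [546.3 229.9] [ 39.4 245.7] 12.3 zmax 0.2028
home 0.203 168 [0.543 0.244 0.213] rect [546.2 229.9] [ 45.1 214.3] 11.8 zmax 0.2305
empty 0.004 1404 [ 0.566 -0.229  0.008] rect [ 570.3 -217.7] [323.7 294.2] 89.2 zmax 0.014
empty 0.14 275 [ 0.568 -0.221  0.171] rect [ 563.  -219.6] [294.6  34.3] 82.3 zmax 0.1849
empty 0.185 208 [ 0.564 -0.224  0.194] rect [ 562.8 -221.7] [291.6  37.3] 81.4 zmax 0.2029
empty 0.203 154 [ 0.561 -0.214  0.213] rect [ 559.1 -218.9] [210.3  48. ] 82.5 zmax 0.2262
```

View pics/home.png

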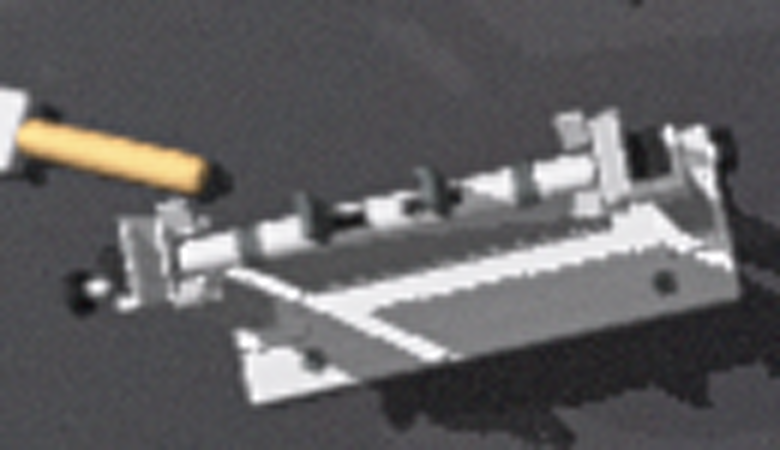

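View pics/empty.png

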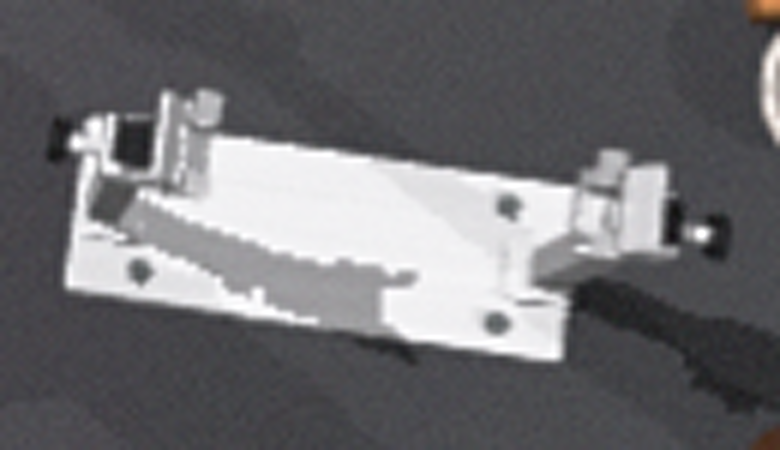

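The crops show the seated guard with its dark tabs at top px ≈(172,216) and (192,212). They also show the empty frame's ears at ≈(324,203) and (403,215). I'll refine with the tab points and work out the tool-axis distances.

```bash
cat >> h.py <<'E'
from scipy.spatial.transform import Rotation as Rn
def st():
    s=sensors.read_state(); return s,Rn.from_rotvec(s['orientation']).as_matrix()
def goto(x,y,z,yaw):
    # distances in tool axes to reach world point with tool y along frame y (mod pi)
    s,R=st(); d=R.T@(np.array([x,y,z])-s['tool_pos'])
    ty=R[:,1]; a=np.arctan2(-ty[0],ty[1]); e=(yaw-a+np.pi/2)%np.pi-np.pi/2
    print('t',s['t'],'pos',s['tool_pos'].round(4),'toolyaw',round(a,4),'d tool',d.round(4),'turn about tool z',round(-e,4),'zaxis',R[:,2].round(4),'q',s['q'].round(2))
E
python3 - <<'E'
from h import *
C={'home':(.545,.231,.22),'empty':(.5595,-.2185,-.147)}
for n in('top','scene'):
    c=dict(np.load(n+'0.npz')); P=cloud(c).reshape(-1,3); I=c['image'].reshape(-1,3).astype(int)
    for k,(x,y,w) in C.items():
        ex=np.array([np.cos(w),np.sin(w)]);ey=np.array([-ex[1],ex[0]])
        L=np.c_[(P[:,:2]-[x,y])@ex,(P[:,:2]-[x,y])@ey,P[:,2]]
        def rep(nm,m):
            q=L[m]*1000
            if len(q)>3: print(n,k,nm,len(q),'med',np.median(q,0).round(1),'lo',np.percentile(q,3,0).round(1),'hi',np.percentile(q,97,0).round(1))
        near=abs(L[:,0])<.04
        if k=='home':
            for s in(1,-1): rep('tab%d'%s,near&(abs(L[:,1]-s*.026)<.012)&(L[:,2]>.212))
            rep('barrel',near&(abs(L[:,1])<.078)&(abs(L[:,1])>.04)&(L[:,2]>.185))
        for s in(1,-1):
            rep('ear%d'%s,near&(abs(L[:,1]-s*.092)<.016)&(L[:,2]>.203))
            rep('knob%d'%s,near&(abs(L[:,1]*s-.14)<.016)&(L[:,2]>.1))
            rep('post%d'%s,near&(abs(L[:,1]*s-.112)<.009)&(abs(L[:,2]-.198)<.004))
        rep('foot',(abs(L[:,0])<.055)&(abs(L[:,1])<.135)&(abs(L[:,2]-.008)<.004)&(I.min(1)>110))
goto(.545,.231,.36,.22)
E
```

```text
top home tab1 33 med [ -2.3  23.7 229.5] lo [-10.5  22.3 212.7] hi [  6.   28.2 233.9]
top home tab-1 30 med [ -2.4 -25.9 229.4] lo [-10.1 -27.5 215.3] hi [  6.3 -21.6 234.3]
top home barrel 193 med [ -2.9 -40.  196.2] lo [ -9.8 -75.6 190.4] hi [  5.7  76.1 199.9]
top home ear1 122 med [ -1.7  99.3 209.9] lo [-21.8  81.7 204.2] hi [ 18.5 106.6 218.9]
top home knob1 37 med [ -3.7 142.6 172.5] lo [-11.8 126.1 166. ] hi [  5.8 147.2 180.2]
top home post1 25 med [ -2.4 117.1 199.8] lo [-10.5 113.4 196.9] hi [  7.6 120.7 201.7]
top home ear-1 85 med [ -2.2 -96.8 209. ] lo [ -21.9 -104.1  203.7] hi [ 18.6 -80.7 218. ]
top home knob-1 48 med [  -2.6 -140.   172.5] lo [ -11.1 -146.8  162.5] hi [   7.8 -124.3  177.9]
top home post-1 53 med [  -1.2 -111.9  198.8] lo [ -10.8 -120.2  195.3] hi [   8.3 -104.   201.9]
top home foot 1107 med [-22.6  -1.    7.8] lo [ -44.5 -118.9    4.4] hi [ 15.8 115.8  11.4]
top empty ear1 113 med [-1.000e-01  9.590e+01  2.148e+02] lo [-21.9  81.7 205.3] hi [ 17.7 105.3 225.1]
top empty knob1 54 med [ -3.5 137.7 180.4] lo [-12.3 124.2 172.2] hi [  7.  148.  186.6]
[... 1545 characters left out ...]
6.4 169.1] hi [ 11.  145.3 183.2]
scene empty post1 26 med [  3.2 112.9 197.6] lo [-10.  103.6 194.7] hi [ 12.7 119.8 200.7]
scene empty ear-1 73 med [ -2.  -95.6 213.2] lo [ -20.4 -105.   204.6] hi [ 22.  -81.3 223. ]
scene empty knob-1 35 med [   4.1 -138.6  179.2] lo [ -10.  -147.8  171.5] hi [  10.7 -124.4  185.5]
scene empty post-1 31 med [   3.  -112.2  197.8] lo [  -5.9 -120.2  195.4] hi [  11.1 -103.8  200. ]
scene empty foot 1210 med [  9.9 -11.8   7.3] lo [ -39.9 -117.     4.2] hi [ 44.8 106.8  11.2]
t 0.1 pos [ 0.143  -0.5822  0.2317] toolyaw -2.9008 d tool [ 0.5843 -0.6941 -0.1271] turn about tool z 0.0208 zaxis [-3.0e-04  1.6e-03 -1.0e+00] q [-1.42  0.13  1.49 -0.    1.52 -0.09]
```

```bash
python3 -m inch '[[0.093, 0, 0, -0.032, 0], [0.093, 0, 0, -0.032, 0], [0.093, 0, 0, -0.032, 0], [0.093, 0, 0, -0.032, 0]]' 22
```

```text
refused: ROWS must be one flat list, 5 numbers to a row, no inner brackets. Nothing was moved.
```

The error is about the shape of the input: one flat list, 5 numbers to a row, no inner brackets. Fixing that and sending the same move.

```bash
python3 -m inch '[0.093, 0, 0, -0.032, 0, 0.093, 0, 0, -0.032, 0, 0.093, 0, 0, -0.032, 0, 0.093, 0, 0, -0.032, 0]' 22 && python3 -m inch '[0.093, 0.029, -0.0347, 0, 0, 0.093, 0.029, -0.0347, 0, 0, 0.093, 0.029, -0.0347, 0, 0, 0.093, 0.029, -0.0347, 0, 0, 0.093, 0.029, -0.0347, 0, 0, 0.093, 0.029, -0.0347, 0, 0, 0.093, 0.029, -0.0347, 0, 0, 0.093, 0.029, -0.0347, 0, 0, 0.093, 0.029, -0.0347, 0, 0, 0.093, 0.029, -0.0347, 0, 0, 0.093, 0.029, -0.0347, 0, 0, 0.093, 0.029, -0.0347, 0, 0, 0.093, 0.029, -0.0347, 0, 0, 0.093, 0.029, -0.0347, 0, 0, 0.093, 0.029, -0.0347, 0, 0, 0.093, 0.029, -0.0347, 0, 0, 0.093, 0.029, -0.0347, 0, 0, 0.093, 0.029, -0.0347, 0, 0, 0.093, 0.029, -0.0347, 0, 0.02, 0.093, 0, 0, 0, 0]' && python3 -c "
from h import *
goto(.545,.231,.27,.224)"
```

```text
t: 0.5
tool_pos: [0.1431, -0.5824, 0.3613]
orientation: [-3.118, -0.377, 0.0]
force: [-0.1, -1.3, -0.3]
opening: 0.093
gripper_force: 0.0
t: 2.5
tool_pos: [0.5214, 0.1932, 0.3577]
orientation: [-3.121, -0.352, 0.007]
force: [0.0, -0.6, -0.4]
opening: 0.0929
gripper_force: 0.0
t 2.5 pos [0.5214 0.1932 0.3577] toolyaw -2.9172 d tool [ 0.0318 -0.0315  0.0876] turn about tool z 0.0004 zaxis [-4.3e-03  3.0e-04 -1.0e+00] q [ 0.26 -0.    1.4   0.    1.75  1.61]
```

```bash
python3 -m inch '[0.093, 0.016, -0.016, 0, 0, 0.093, 0.016, -0.016, 0, 0, 0.093, 0, 0, 0.03, 0, 0.093, 0, 0, 0.03, 0, 0.093, 0, 0, 0.027, 0, 0.093, 0, 0, 0, 0, 0.093, 0, 0, 0, 0]'
python3 - <<'E'
from h import *
goto(.545,.231,.217,.224)
for n in('top','scene'):
    c=grab(n,n+'1.png'); I=c['image']; a=cv2.resize(I[160:280,110:270] if n=='top' else I[120:270,260:440],None,fx=4,fy=4,interpolation=cv2.INTER_CUBIC)
    cv2.imwrite('pics/c1%s.png'%n,a[:,:,::-1])
E
```

```text
t: 3.2
tool_pos: [0.5448, 0.2267, 0.2738]
orientation: [3.122, 0.346, -0.002]
force: [0.2, -0.2, 1.6]
opening: 0.0928
gripper_force: 0.0
t 3.2 pos [0.5448 0.2267 0.2738] toolyaw -2.9211 d tool [ 0.0012 -0.0042  0.0568] turn about tool z -0.0035 zaxis [-1.1e-03 -5.0e-04 -1.0e+00] q [ 0.31  0.09  1.46 -0.    1.6   1.66]
```

View pics/c1scene.png

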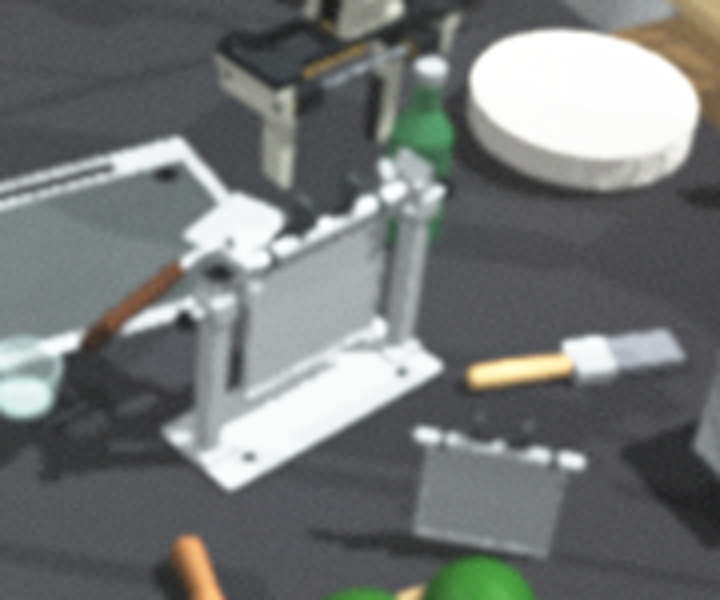

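The crop shows both fingers above and astride the two dark tabs (≈(300,205) and (350,190) in the crop). I'll correct 4 mm and descend.

```bash
python3 -m inch '[0.093, 0.001, -0.004, 0.01, 0, 0.093, 0, 0, 0.02, 0, 0.093, 0, 0, 0.015, 0, 0.093, 0, 0, 0.01, 0, 0.093, 0, 0, 0, 0, 0.093, 0, 0, 0, 0, 0.093, 0, 0, 0, 0]' && python3 -c "
from h import *
goto(.545,.231,.217,.224)"
```

```text
t: 4.0
tool_pos: [0.5458, 0.2315, 0.2197]
orientation: [-3.122, -0.346, -0.002]
force: [0.4, 0.5, 0.1]
opening: 0.0932
gripper_force: 0.0
t 4.0 pos [0.5458 0.2315 0.2197] toolyaw -2.9209 d tool [-0.0009  0.0003  0.0027] turn about tool z -0.0033 zaxis [ 1.5e-03  5.0e-04 -1.0e+00] q [ 0.31  0.12  1.53 -0.    1.5   1.66]
```

```bash
python3 -m inch '[0.085, -0.001, 0, 0.002, 0, 0.077, 0, 0, 0, 0, 0.070, 0, 0, 0, 0, 0.064, 0, 0, 0, 0, 0.060, 0, 0, 0, 0, 0.057, 0, 0, 0, 0, 0.055, 0, 0, 0, 0, 0.053, 0, 0, 0, 0, 0.051, 0, 0, 0, 0, 0.049, 0, 0, 0, 0, 0.049, 0, 0, 0, 0]' 22
```

```text
t: 5.1
tool_pos: [0.5444, 0.2311, 0.2167]
orientation: [-3.122, -0.346, -0.0]
force: [-0.2, -0.5, -0.1]
opening: 0.0493
gripper_force: 6.9
```

```bash
python3 -m inch '[0.047, 0, 0, 0, 0, 0.045, 0, 0, 0, 0, 0.043, 0, 0, 0, 0, 0.041, 0, 0, 0, 0, 0.039, 0, 0, 0, 0, 0.037, 0, 0, 0, 0, 0.035, 0, 0, 0, 0, 0.033, 0, 0, 0, 0, 0.031, 0, 0, 0, 0, 0.030, 0, 0, 0, 0, 0.030, 0, 0, 0, 0, 0.030, 0, 0, 0, 0]' 22
```

```text
t: 6.3
tool_pos: [0.5443, 0.2312, 0.2167]
orientation: [-3.122, -0.346, -0.0]
force: [0.1, 1.6, 2.6]
opening: 0.0337
gripper_force: 22.0
```

```bash
python3 -m inch '[0.03, 0, 0, -0.002, 0, 0.03, 0, 0, -0.003, 0, 0.03, 0, 0, -0.004, 0, 0.03, 0, 0, -0.005, 0, 0.03, 0, 0, -0.006, 0, 0.03, 0, 0, 0, 0]' && python3 -m inch '[0.03, 0, 0, -0.008, 0, 0.03, 0, 0, -0.01, 0, 0.03, 0, 0, -0.01, 0, 0.03, 0, 0, -0.015, 0, 0.03, 0, 0, -0.015, 0, 0.03, 0, 0, -0.02, 0, 0.03, 0, 0, -0.02, 0, 0.03, 0, 0, -0.02, 0, 0.03, 0, 0, -0.02, 0, 0.03, 0, 0, -0.02, 0, 0.03, 0, 0, -0.02, 0, 0.03, 0, 0, -0.01, 0, 0.03, 0, 0, 0, 0, 0.03, 0, 0, 0, 0, 0.03, 0, 0, 0, 0]' && python3 -c "
from h import *
goto(.5595,-.2185,.427,-.147)"
```

```text
t: 6.9
tool_pos: [0.5449, 0.2313, 0.2381]
orientation: [-3.122, -0.346, -0.003]
force: [1.2, 0.2, -4.5]
opening: 0.0338
gripper_force: 22.0
t: 8.4
tool_pos: [0.544, 0.231, 0.4232]
orientation: [3.122, 0.346, -0.003]
force: [0.2, 0.0, -4.8]
opening: 0.0337
gripper_force: 22.0
t 8.4 pos [0.544  0.231  0.4232] toolyaw -2.9209 d tool [-0.0833  0.442  -0.0036] turn about tool z 0.3677 zaxis [-2.1e-03 -7.0e-04 -1.0e+00] q [ 0.31  0.11  1.16 -0.    1.87  1.66]
```

```bash
python3 -m inch '[0.03, -0.001, 0.005, 0, 0, 0.03, -0.002, 0.011, 0, 0, 0.03, -0.003, 0.016, 0, 0, 0.03, -0.0045, 0.024, 0, 0, 0.03, -0.0055, 0.029, 0, 0, 0.03, -0.0055, 0.029, 0, 0, 0.03, -0.0055, 0.029, 0, 0, 0.03, -0.0055, 0.029, 0, 0, 0.03, -0.0055, 0.029, 0, 0, 0.03, -0.0055, 0.029, 0, 0, 0.03, -0.0055, 0.029, 0, 0, 0.03, -0.0055, 0.029, 0, 0, 0.03, -0.0055, 0.029, 0, 0, 0.03, -0.0055, 0.029, 0, 0, 0.03, -0.0055, 0.029, 0, 0, 0.03, -0.0045, 0.024, 0, 0, 0.03, -0.004, 0.021, 0, 0, 0.03, -0.003, 0.014, 0, 0, 0.03, -0.0015, 0.008, 0, 0, 0.03, 0, 0, 0, 0]' && python3 -m inch '[0.03, 0, 0, 0, 0.03, 0.03, 0, 0, 0, 0.06, 0.03, 0, 0, 0, 0.06, 0.03, 0, 0, 0, 0.06, 0.03, 0, 0, 0, 0.06, 0.03, 0, 0, 0, 0.06, 0.03, 0, 0, 0, 0.038, 0.03, 0, 0, 0, 0, 0.03, 0, 0, 0, 0, 0.03, 0, 0, 0, 0, 0.03, 0, 0, 0, 0]' && python3 -c "
from h import *
goto(.5595,-.2185,.427,-.147)"
```

```text
t: 10.4
tool_pos: [0.5588, -0.2196, 0.4244]
orientation: [-3.123, -0.344, 0.001]
force: [-1.2, 0.1, -4.5]
opening: 0.0334
gripper_force: 22.0
t: 11.5
tool_pos: [0.5592, -0.2183, 0.4247]
orientation: [-3.133, 0.23, -0.0]
force: [0.7, -1.0, -3.3]
opening: 0.0337
gripper_force: 22.0
t 11.5 pos [ 0.5592 -0.2183  0.4247] toolyaw 2.9952 d tool [ 0.0003  0.0001 -0.0023] turn about tool z 0.0006 zaxis [ 0.  0. -1.] q [-0.46  0.14  1.13  0.    1.87  1.26]
```

```bash
python3 -m inch '[0.03, 0, 0, 0.01, 0, 0.03, 0, 0, 0.015, 0, 0.03, 0, 0, 0.015, 0, 0.03, 0, 0, 0.015, 0, 0.03, 0, 0, 0.015, 0, 0.03, 0, 0, 0.015, 0, 0.03, 0, 0, 0.015, 0, 0.03, 0, 0, 0.015, 0, 0.03, 0, 0, 0.015, 0, 0.03, 0, 0, 0.01, 0, 0.03, 0, 0, 0.005, 0, 0.03, 0, 0, 0, 0, 0.03, 0, 0, 0, 0, 0.03, 0, 0, 0, 0, 0.03, 0, 0, 0, 0]'
python3 - <<'E'
from h import *
goto(.5595,-.2185,.277,-.147)
x,y,w=.5595,-.2185,-.147
ex=np.array([np.cos(w),np.sin(w)]);ey=np.array([-ex[1],ex[0]])
for n in('top','scene'):
    c=grab(n,n+'2.png'); np.savez(n+'2.npz',**c); P=cloud(c).reshape(-1,3); I=c['image']
    a=cv2.resize(I[160:280,280:440] if n=='top' else I[180:300,140:290],None,fx=5,fy=5,interpolation=cv2.INTER_CUBIC)
    cv2.imwrite('pics/c2%s.png'%n,a[:,:,::-1])
    L=np.c_[(P[:,:2]-[x,y])@ex,(P[:,:2]-[x,y])@ey,P[:,2]]
    near=abs(L[:,0])<.03
    for nm,m in dict(barL=(L[:,1]>.066)&(L[:,1]<.1)&(L[:,2]>.236)&(L[:,2]<.268),barR=(L[:,1]<-.066)&(L[:,1]>-.1)&(L[:,2]>.236)&(L[:,2]<.268),barrel=(abs(L[:,1])<.1)&(abs(L[:,1])>.04)&(L[:,2]>.24)&(L[:,2]<.262),panel=(abs(L[:,1])<.09)&(L[:,2]>.11)&(L[:,2]<.235),earL=(abs(L[:,1]-.095)<.016)&(L[:,2]>.203)&(L[:,2]<.23),earR=(abs(L[:,1]+.095)<.016)&(L[:,2]>.203)&(L[:,2]<.23),postL=(abs(L[:,1]-.112)<.009)&(abs(L[:,2]-.198)<.004),postR=(abs(L[:,1]+.112)<.009)&(abs(L[:,2]-.198)<.004)).items():
        q=L[m&near]*1000
        if len(q)>3: print(n,nm,len(q),'med',np.median(q,0).round(1),'lo',np.percentile(q,2,0).round(1),'hi',np.percentile(q,98,0).round(1))
E
```

```text
t: 13.0
tool_pos: [0.5595, -0.2187, 0.2805]
orientation: [3.133, -0.231, 0.002]
force: [0.5, -0.5, -5.0]
opening: 0.0336
gripper_force: 22.0
t 13.0 pos [ 0.5595 -0.2187  0.2805] toolyaw 2.9944 d tool [-0.     -0.0002  0.0035] turn about tool z -0.0002 zaxis [ 1.3e-03 -6.0e-04 -1.0e+00] q [-0.46  0.12  1.42 -0.    1.61  1.26]
top barL 24 med [ -2.5  85.9 259.6] lo [ -8.2  81.8 254.7] hi [  4.   90.1 263.2]
top barR 11 med [ -2.3 -81.4 260.2] lo [ -3.4 -87.6 258.1] hi [ -0.3 -76.9 262. ]
top barrel 34 med [ -2.4  82.8 259.7] lo [ -8.2 -86.4 255. ] hi [  3.9  89.6 261.9]
top panel 303 med [ -2.5  32.5 174.7] lo [-22.8 -85.6 110.9] hi [ 16.7  89.5 217.2]
top earL 108 med [ -2.2  96.8 215.6] lo [-23.1  81.9 204. ] hi [ 18.6 107.  226.3]
top earR 66 med [-14.6 -95.4 214.5] lo [ -23.6 -104.2  204. ] hi [  4.7 -80.  225.3]
top postL 46 med [ -3.1 112.8 198.6] lo [-11.5 104.7 196. ] hi [  6.9 120.3 201.6]
top postR 15 med [  -7.2 -115.2  199.5] lo [ -12.1 -120.6  195.6] hi [  -2.5 -112.5  200.9]
scene barL 46 med [  6.7  74.9 254.9] lo [ -1.7  66.7 237.3] hi [ 12.   87.8 260.4]
scene barR 56 med [  6.1 -76.4 255.7] lo [ -4.4 -89.6 238.4] hi [ 11.2 -66.4 261.8]
scene barrel 210 med [  6.5 -43.6 255.6] lo [ -3.4 -88.  240.5] hi [ 11.9  86.1 261.3]
scene panel 1756 med [  2.6  -0.9 180.8] lo [-11.8 -84.4 112.7] hi [ 15.9  83.9 232.8]
scene earL 77 med [ -0.5  95.1 212.5] lo [-20.5  79.8 203.9] hi [ 22.1 103.9 223. ]
scene earR 76 med [ -0.3 -95.4 212.2] lo [ -20.7 -105.1  203.3] hi [ 23.6 -80.9 224.3]
scene postL 25 med [  2.5 112.5 197.3] lo [ -9.3 104.4 194.9] hi [ 12.1 119.9 201.2]
scene postR 31 med [   2.1 -111.7  198.7] lo [  -9.  -120.3  195. ] hi [  12.6 -103.6  201. ]
```

View pics/c2scene.png

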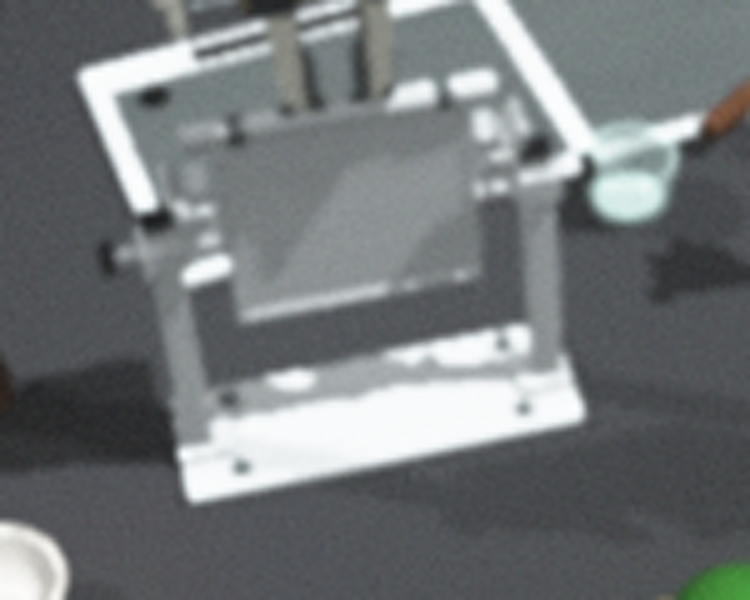

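View pics/c2top.png

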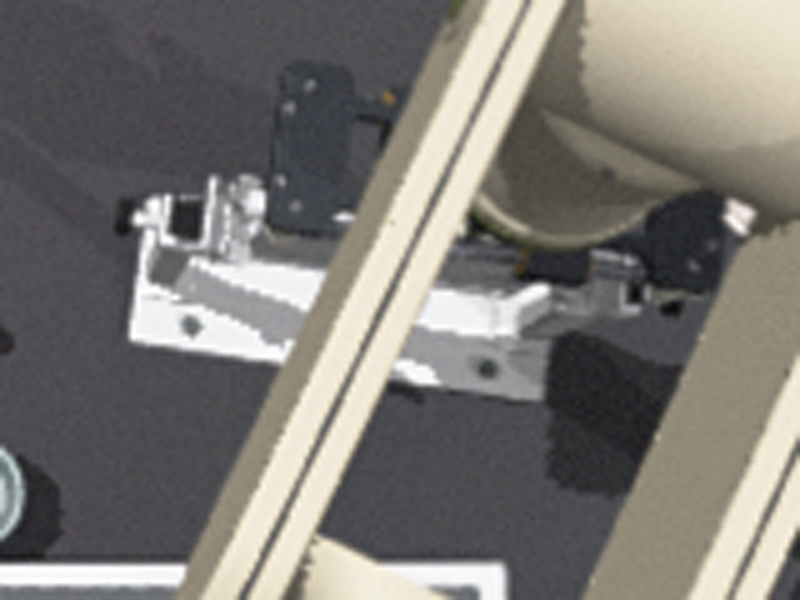

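The barrel sits over the ears within about 1 mm in both views: top barrel x −2.4 against frame −3, ends at ±89. I'll lower it in stages and watch the force.

```bash
python3 -m inch '[0.03, 0, 0, 0.008, 0, 0.03, 0, 0, 0.008, 0, 0.03, 0, 0, 0.006, 0, 0.03, 0, 0, 0, 0, 0.03, 0, 0, 0, 0]' && python3 -m inch '[0.03, 0, 0, 0.002, 0, 0.03, 0, 0, 0.002, 0, 0.03, 0, 0, 0.002, 0, 0.03, 0, 0, 0.002, 0, 0.03, 0, 0, 0, 0]' && python3 -m inch '[0.03, 0, 0, 0.002, 0, 0.03, 0, 0, 0.002, 0, 0.03, 0, 0, 0.002, 0, 0.03, 0, 0, 0, 0]'
```

```text
t: 13.6
tool_pos: [0.5589, -0.2184, 0.2571]
orientation: [-3.133, 0.231, 0.001]
force: [0.6, -0.3, -4.5]
opening: 0.0339
gripper_force: 22.0
t: 14.1
tool_pos: [0.559, -0.2184, 0.2492]
orientation: [-3.133, 0.231, 0.001]
force: [0.1, -0.3, -4.9]
opening: 0.0334
gripper_force: 22.0
t: 14.5
tool_pos: [0.559, -0.2185, 0.2431]
orientation: [-3.133, 0.231, 0.001]
force: [0.4, 0.1, -4.5]
opening: 0.0339
gripper_force: 22.0
```

```bash
python3 -m inch '[0.03, 0, 0, 0.002, 0, 0.03, 0, 0, 0.002, 0, 0.03, 0, 0, 0.002, 0, 0.03, 0, 0, 0, 0]' && python3 -m inch '[0.03, 0, 0, 0.002, 0, 0.03, 0, 0, 0.002, 0, 0.03, 0, 0, 0.001, 0, 0.03, 0, 0, 0, 0]' && python3 -m inch '[0.03, 0, 0, 0.001, 0, 0.03, 0, 0, 0.001, 0, 0.03, 0, 0, 0.001, 0, 0.03, 0, 0, 0, 0]'&& python3 -m inch '[0.03, 0, 0, 0.001, 0, 0.03, 0, 0, 0.001, 0, 0.03, 0, 0, 0, 0]'
```

```text
t: 14.9
tool_pos: [0.559, -0.2184, 0.2371]
orientation: [-3.133, 0.231, 0.001]
force: [-0.6, 0.1, -4.1]
opening: 0.0339
gripper_force: 22.0
t: 15.3
tool_pos: [0.559, -0.2185, 0.2323]
orientation: [-3.133, 0.231, 0.001]
force: [-0.5, 0.3, -4.3]
opening: 0.0334
gripper_force: 22.0
t: 15.7
tool_pos: [0.5591, -0.2185, 0.2294]
orientation: [-3.133, 0.231, 0.0]
force: [0.2, 0.0, -4.6]
opening: 0.0334
gripper_force: 22.0
t: 16.0
tool_pos: [0.5591, -0.2185, 0.2274]
orientation: [-3.133, 0.231, 0.0]
force: [-0.6, 0.2, -4.9]
opening: 0.0337
gripper_force: 22.0
```

Now in 1 mm steps, reading the force each time.

```bash
python3 -m inch '[0.03, 0, 0, 0.001, 0, 0.03, 0, 0, 0, 0]' && python3 -m inch '[0.03, 0, 0, 0.001, 0, 0.03, 0, 0, 0, 0]' && python3 -m inch '[0.03, 0, 0, 0.001, 0, 0.03, 0, 0, 0, 0]'
```

```text
t: 16.2
tool_pos: [0.5591, -0.2185, 0.2265]
orientation: [-3.133, 0.231, 0.0]
force: [-1.1, -0.4, -4.1]
opening: 0.0333
gripper_force: 22.0
t: 16.4
tool_pos: [0.5591, -0.2185, 0.2255]
orientation: [-3.133, 0.231, 0.0]
force: [0.2, 1.2, -5.1]
opening: 0.0333
gripper_force: 22.0
t: 16.6
tool_pos: [0.5591, -0.2185, 0.2245]
orientation: [-3.133, 0.231, 0.0]
force: [-0.6, 0.7, -5.1]
opening: 0.0334
gripper_force: 22.0
```

```bash
python3 -m inch '[0.03, 0, 0, 0.0005, 0, 0.03, 0, 0, 0, 0]' | egrep 'pos|force:'; python3 -m inch '[0.03, 0, 0, 0.0005, 0, 0.03, 0, 0, 0, 0]'| egrep 'pos|force:'
```

```text
tool_pos: [0.5592, -0.2185, 0.2241]
force: [-0.0, -0.2, -4.0]
gripper_force: 22.0
tool_pos: [0.5592, -0.2186, 0.224]
force: [-1.1, 1.0, -1.8]
gripper_force: 22.0
```

```bash
for i in 1 ; do python3 -m inch '[0.03, 0, 0, 0.0005, 0, 0.03, 0, 0, 0, 0]' | egrep 'pos|force:'; python3 -m inch '[0.03, 0, 0, 0.0005, 0, 0.03, 0, 0, 0, 0]'| egrep 'pos|force:'; done
```

```text
tool_pos: [0.5593, -0.2186, 0.2239]
force: [-2.3, 1.4, 3.0]
gripper_force: 22.0
tool_pos: [0.5593, -0.2186, 0.2238]
force: [-4.9, 2.2, 6.6]
gripper_force: 22.0
```

Contact at hinge ≈197 mm with a −x push: the barrel is sitting slightly to the +x side. I'll ease up and shift −x by 1 mm to see whether it goes lower.

```bash
python3 -m inch '[0.03, 0, 0, -0.001, 0, 0.03, -0.001, 0, 0, 0, 0.03, 0, 0, 0, 0]' | egrep 'pos|force:'; python3 -m inch '[0.03, 0, 0, 0.0005, 0, 0.03, 0, 0, 0, 0]'| egrep 'pos|force:';python3 -m inch '[0.03, 0, 0, 0.0005, 0, 0.03, 0, 0, 0, 0]'| egrep 'pos|force:'
```

```text
tool_pos: [0.5588, -0.2185, 0.2239]
force: [2.3, 0.6, -0.3]
gripper_force: 22.0
tool_pos: [0.5588, -0.2185, 0.2239]
force: [3.2, 0.9, 3.4]
gripper_force: 22.0
tool_pos: [0.5588, -0.2185, 0.2238]
force: [1.5, 1.1, 6.5]
gripper_force: 22.0
```

Run:
```python
from h import *
s,R=st(); print(s['wrist_torque'].round(2), s['force'].round(1))
C={'home':('0',.545,.231,.224),'empty':('3',.5595,-.2185,-.147)}
for n in('top','scene'):
    c=grab(n,n+'3.png'); np.savez(n+'3.npz',**c)
    for k,(i,x,y,w) in C.items():
        ex=np.array([np.cos(w),np.sin(w)]);ey=np.array([-ex[1],ex[0]])
        P=cloud(dict(np.load(n+i+'.npz'))).reshape(-1,3)
        L=np.c_[(P[:,:2]-[x,y])@ex,(P[:,:2]-[x,y])@ey,P[:,2]]; near=abs(L[:,0])<.03
        for s in(1,-1):
            Y=L[:,1]*s
            for nm,m in dict(ear=(abs(Y-.095)<.016)&(L[:,2]>.2)&(L[:,2]<.235),bar=(Y>.045)&(Y<.078)&(L[:,2]>.185)&(L[:,2]<.22)).items():
                q=L[m&near]*1000
                if len(q)>3: print(n,k,nm,s,len(q),'med',np.median(q,0).round(1),'hi',np.percentile(q,97,0).round(1))
```

```text
[ 0.2  -0.35 -0.04] [1.5 1.1 6.5]
top home ear 1 140 med [-2.000e-01  9.830e+01  2.089e+02] hi [ 18.3 106.6 218.6]
top home bar 1 86 med [ -3.2  60.6 196.3] hi [  5.5  76.9 200.4]
top home ear -1 107 med [ -1.1 -95.9 208.1] hi [ 18.1 -80.9 217.6]
top home bar -1 84 med [ -2.5 -62.2 196. ] hi [  5.8 -46.3 199.7]
top empty ear 1 130 med [ -1.8  96.  213.6] hi [ 16.5 107.8 224.7]
top empty ear -1 37 med [-16.5 -91.7 210.7] hi [ 13.6 -80.2 218.1]
top empty bar -1 4 med [ -4.9 -75.9 205.4] hi [ -3.3 -74.7 206.3]
scene home ear 1 69 med [  0.5  97.3 207.5] hi [ 21.8 105.5 217.5]
scene home bar 1 40 med [  5.6  63.  193.6] hi [ 15.   77.5 200.5]
scene home ear -1 38 med [  -5.3 -101.3  206.4] hi [ 21.7 -84.  214.6]
scene home bar -1 38 med [  4.7 -62.8 193.4] hi [ 10.5 -48.2 199.7]
scene empty ear 1 94 med [1.000e-01 9.410e+01 2.101e+02] hi [ 20.6 104.2 223.1]
scene empty bar 1 66 med [  5.5  61.6 199. ] hi [ 11.2  76.2 204.6]
scene empty ear -1 94 med [ -0.3 -93.4 210.6] hi [ 22.3 -80.8 223.8]
scene empty bar -1 68 med [  6.4 -61.6 199.6] hi [ 11.4 -46.2 204.8]
```

The barrel is level and 5.6 mm above its home height, matching the ears, which are 6 mm higher than home's. So it is seated at about 196 mm. I'll ease the press and let the pins out gradually.

```bash
python3 -m inch '[0.03, 0, 0, -0.0005, 0, 0.034, 0, 0, 0, 0, 0.036, 0, 0, 0, 0, 0.038, 0, 0, 0, 0, 0.040, 0, 0, 0, 0, 0.042, 0, 0, 0, 0, 0.044, 0, 0, 0, 0, 0.046, 0, 0, 0, 0, 0.048, 0, 0, 0, 0, 0.050, 0, 0, 0, 0, 0.050, 0, 0, 0, 0]'; python3 -m inch '[0.052, 0, 0, 0, 0, 0.053, 0, 0, 0, 0, 0.054, 0, 0, 0, 0, 0.055, 0, 0, 0, 0, 0.056, 0, 0, 0, 0, 0.057, 0, 0, 0, 0, 0.058, 0, 0, 0, 0, 0.059, 0, 0, 0, 0, 0.060, 0, 0, 0, 0, 0.060, 0, 0, 0, 0]'
```

```text
t: 19.3
tool_pos: [0.5585, -0.2187, 0.2237]
orientation: [3.132, -0.231, 0.002]
force: [3.3, -0.6, 5.8]
opening: 0.05
gripper_force: 6.0
t: 20.3
tool_pos: [0.5575, -0.2183, 0.2222]
orientation: [-3.133, 0.231, 0.003]
force: [1.0, 0.0, -0.2]
opening: 0.0597
gripper_force: 0.0
```

```bash
python3 -m inch '[0.065, 0, 0, 0, 0, 0.072, 0, 0, 0, 0, 0.08, 0, 0, 0, 0, 0.088, 0, 0, 0, 0, 0.092, 0, 0, 0, 0, 0.092, 0, 0, -0.01, 0, 0.092, 0, 0, -0.02, 0, 0.092, 0, 0, -0.04, 0, 0.092, 0, 0, -0.04, 0, 0.092, 0, 0, -0.04, 0, 0.092, -0.03, 0, -0.02, 0, 0.092, -0.04, 0, 0, 0, 0.092, -0.04, 0, 0, 0, 0.092, -0.03, 0, 0, 0, 0.092, 0, 0, 0, 0, 0.092, 0, 0, 0, 0, 0.092, 0, 0, 0, 0]'
python3 - <<'E'
from h import *
x,y,w=.5595,-.2185,-.147
ex=np.array([np.cos(w),np.sin(w)]);ey=np.array([-ex[1],ex[0]])
for n in('top','scene'):
    c=grab(n,n+'4.png'); P=cloud(c).reshape(-1,3); I=c['image']
    L=np.c_[(P[:,:2]-[x,y])@ex,(P[:,:2]-[x,y])@ey,P[:,2]]; near=abs(L[:,0])<.03
    for nm,m in dict(tabL=(abs(L[:,1]-.026)<.015)&(L[:,2]>.216)&(L[:,2]<.245),tabR=(abs(L[:,1]+.026)<.015)&(L[:,2]>.216)&(L[:,2]<.245),bar=(abs(L[:,1])<.078)&(abs(L[:,1])>.04)&(L[:,2]>.19)&(L[:,2]<.215),pan_up=(abs(L[:,1])<.075)&(L[:,2]>.14)&(L[:,2]<.18),pan_lo=(abs(L[:,1])<.075)&(L[:,2]>.055)&(L[:,2]<.09)).items():
        q=L[m&near]*1000
        if len(q)>3: print(n,nm,len(q),'med',np.median(q,0).round(1),'lo',np.percentile(q,3,0).round(1),'hi',np.percentile(q,97,0).round(1))
    if n=='scene': cv2.imwrite('pics/c4.png',cv2.resize(I[180:300,140:290],None,fx=5,fy=5,interpolation=cv2.INTER_CUBIC)[:,:,::-1])
E
```

```text
t: 22.0
tool_pos: [0.4203, -0.198, 0.3935]
orientation: [3.133, -0.231, 0.001]
force: [0.3, 0.7, -0.6]
opening: 0.0921
gripper_force: 0.0
top tabL 31 med [ -2.2  26.9 236.3] lo [-10.4  23.7 220.8] hi [  7.2  29.  240.2]
top tabR 34 med [ -3.1 -24.8 236.2] lo [-10.7 -28.4 217.3] hi [  6.8 -23.3 241. ]
top bar 194 med [ -3.2  -0.  203.1] lo [-10.  -76.4 196.8] hi [  5.   75.3 207.1]
top pan_up 66 med [ -3.2   1.7 149.6] lo [ -4.2 -65.3 140.7] hi [ -2.8  68.4 159.5]
top pan_lo 118 med [-3.5 -1.8 69.3] lo [ -5.2 -71.1  55.6] hi [-2.9 68.  87.3]
scene tabL 24 med [  7.8  23.4 234. ] lo [ -8.7  21.2 218.6] hi [ 11.4  27.1 241.1]
scene tabR 20 med [  7.7 -28.7 232.2] lo [ -1.6 -31.1 218.3] hi [ 12.5 -25.6 237.9]
scene bar 144 med [  6.   40.8 200.3] lo [ -4.2 -75.3 191.3] hi [ 11.6  75.4 204.9]
scene pan_up 497 med [  2.   -1.8 159.7] lo [ -1.9 -71.  141.5] hi [  6.2  68.8 178.6]
scene pan_lo 384 med [ 1.4 -2.  72.8] lo [ -3.1 -70.5  55.9] hi [ 6.3 68.8 88.9]
```

View pics/c4.png

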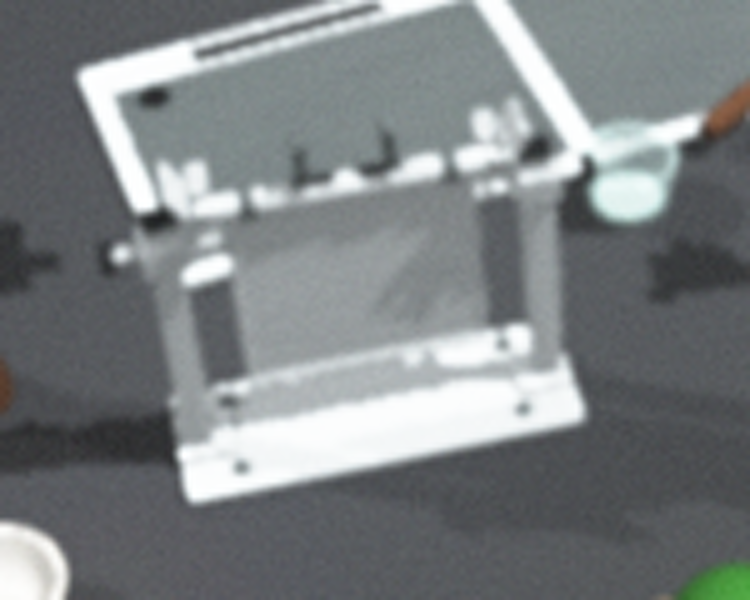

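The guard hangs straight in the saddles, with the panel upright and the tabs spread to ±26 mm, so the pins are out. I'll wait a second, then hand in.

```bash
python3 -m inch '[0.092, 0, 0, 0, 0, 0.092, 0, 0, 0, 0, 0.092, 0, 0, 0, 0, 0.092, 0, 0, 0, 0, 0.092, 0, 0, 0, 0, 0.092, 0, 0, 0, 0, 0.092, 0, 0, 0, 0, 0.092, 0, 0, 0, 0, 0.092, 0, 0, 0, 0, 0.092, 0, 0, 0, 0, 0.092, 0, 0, 0, 0, 0.092, 0, 0, 0, 0, 0.092, 0, 0, 0, 0, 0.092, 0, 0, 0, 0, 0.092, 0, 0, 0, 0]' | head -1; python3 -c "
from plant import robot
print(robot.close_job())"
```

```text
t: 23.6
the job is handed in; nothing more can be done
None
```

The guard now hangs in the formerly empty frame, seated about 196 mm above its origin, straight and level with both tabs fully out. I handed the job in at about 23.6 s; no pass/fail result came back.

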